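# Free the stuck cap of the flux jar

### The job

The green cap of the flux jar in the bench holder is stuck: break it loose with a short hard twist anticlockwise, spin it on gently until it comes up against its stop, lift it off and set it down (do not drop it) right way up, wholly on the cork pad. Do not strain the glass: once the cap is loose, do not force it against the stop or pull it while it is still caught. Leave the other things on the bench where they are.

Things in the scene. Friction and masses are not known exactly. Their poses are not given: they have to be found in the camera images.
- jar: amber glass jar, 62 mm across, fixed in a low holder (110 x 110 mm steel foot with two wooden cheeks up to 42 mm) that is screwed to the bench; origin on the bench under the jar's axis, z up. Jar's shoulder 72 mm above the bench, its neck's rim at 96 mm, inside the cap. It stands upright and does not move.
- cap_center (a point): centre, half-way up, of the green ribbed cap: round, 58 mm across, 36 mm tall, 45 g, white mark on its top along +x, z up. Loose, held on the neck by two lugs inside its lower edge. Closed, its lower edge is 75 mm above the bench, its top 111 mm. It opens anticlockwise seen from above (yaw grows).
- cap: the same cap, origin at its lower edge. Stuck: about 1.2 N m breaks it loose; this eases over the first 0.35 rad, then it drags under 0.1 N m up to a stop 1.3 to 2.4 rad from closed (differs each time, not visible). There, from 0.08 rad short to 0.15 rad past first touch, the lugs stand in gaps and it lifts straight off, clear after 21 mm; elsewhere it rises 2 mm and catches.
- jar_rim (a point): centre of the neck's rim, inside the cap, 96 mm above the bench; the cap has 1 mm of side play on the neck. The stop is slightly springy, up to 10 N m per rad (0.3 N m after 0.03 rad or more). Stop and thread are glass: they suffer if the lugs bear on them with more than 35 N in all (about 0.75 N m at the stop, or a hard pull on a caught cap).
- pad_top (a point): centre of the top of a fixed square cork pad, 130 x 130 mm, 6 mm thick; this point 6 mm above the bench
- spool: bystander: solder spool, green, 60 mm across, 45 mm tall; origin at its underside
- findings_cup: bystander: white ceramic cup, 48 mm across, 40 mm tall; origin at its underside
- marker0: bystander: marker pen lying, 125 mm long along its x, 14 mm thick; origin at its underside
- marker1: bystander: marker pen lying, 125 mm long along its x, 14 mm thick; origin at its underside
- brass_disc: bystander: brass disc lying flat, 70 mm across, 4 mm thick; origin at its underside
- copper_tile: bystander: copper tile 40 x 40 mm, 8 mm high; origin at its underside
- pliers: bystander: red-handled pliers lying, about 130 mm long along x, 16 mm high; origin at its underside
- yellow_pot: bystander: closed orange-yellow pot with a white lid, 72 mm across, 85 mm tall; origin at its underside
Mind the look-alikes: they are no part of the job. What is shaped like the cap but black or blue is not meant.

How it is judged:
On the way, in this order (a step that is already met when the one before it is completed fails the run):
1. the cap is broken loose: turned 0.4 rad or more, still on the jar (angle between the x axis of cap_center and the x axis of jar, either way round above 0.4 rad and z of cap in the frame of jar below 0.08 m), for 0.05 s.
2. the cap is lifted clear of the neck in the fingers (z of cap in the frame of jar above 0.097 m and contact force between the fingers and cap above 1 N), for 0.1 s.
3. the held cap is lowered to the pad: its lower edge less than 15 mm above it (horizontal distance between cap_center and pad_top below 0.036 m and angle between cap_center's own z axis and vertical below 0.15 rad and z of cap in the frame of pad_top below 0.015 m and contact force between the fingers and cap above 0.5 N), for 0.05 s.
At the end, for the whole second after the job is handed in: the cap lies at rest, released, right way up (within 0.15 rad) flat on the cork pad (lower edge within 4 mm of its top), its centre within 36 mm of the pad's centre, so that the whole cap is on the pad (horizontal distance between cap_center and pad_top below 0.036 m and angle between cap_center's own z axis and vertical below 0.15 rad and z of cap in the frame of pad_top between -0.004 and 0.004 m and linear speed of cap below 0.02 m/s); the robot touches nothing.
It fails at once if the cap forced against the glass stop, or pulled against the glass thread while caught, with more than 35 N (contact force between cap and jar above 35 N).
It fails at once if the arm pushed on the glass jar or its holder with more than 20 N (contact force between the arm and jar above 20 N).
It fails at once if the fingers pushed on the glass jar or its holder with more than 20 N (contact force between the fingers and jar above 20 N).
It fails at once if a bystander shifted by more than 30 mm (distance of any of spool, findings_cup, marker0, marker1, brass_disc, copper_tile, pliers, yellow_pot from where it was at the start of the episode above 0.03 m).
It also fails if it takes over 70 s, if anything falls off the work surface, if the arm or the gripper's body presses on something with over 40 N, if the wrist force passes 120 N, or if a joint passes its speed limit or range.

### The arm

A 6-joint arm with a two-finger parallel gripper is mounted at the origin on the work surface. World frame = base frame: x ahead of the robot, y to its left, z up, the work surface at z = 0. Lengths are in m, angles in rad, forces in N, time in s.
With the tool pointing down it reaches from about 0.35 to 1 m from the base axis. Payload 7.1 kg.
Tool frame: the origin (TCP) lies between the finger pads; the fingertips stand 22 mm ahead of it and the grasp point (between the pads) lies 3 mm ahead of it; z points along the fingers, y is the line along which they close (so a half turn about z gives the same grasp; the last joint's range is limited). The gripper opens to 85 mm and grips with 20 to 120 N. Pads are 22 mm wide; open, the fingers measure 114 mm over their backs; the gripper's body (76 mm by 85 mm) begins 54 mm behind the grasp point. The pads swing forward as they close: fully open they stand 13 mm farther back than shut.
Start: joints at [-1.184, 0.423, 1.63, -0, 1.089, -0.019], TCP at [0.247, -0.574, 0.253] pointing down, gripper open.
Joint ranges: [-3, 3], [-0.9, 2.11], [0.09, 2.58], [-1.31, 4.45], [0.11, 2.69], [-2.54, 2.54]. Speed limits (rad/s): [2.39, 2.39, 3.01, 3.14, 3.14, 3.14].

### API

Orientations are given as a rotation vector (axis times angle).
In Python, from rig import manip gives the robot as it stands. The module is installed in compiled form; this text tells all that it offers. Calls block until the motion is done:
- manip.move_to(position, orientation): joint-space move of the TCP to a pose.
- manip.servo_line(position, orientation=None, rate=0.15): straight line of the TCP; orientation=None keeps the orientation; rate is the mean speed in m/s.
- manip.set_joints(angles): joint-space move.
- manip.command_gripper(opening, f_grip=None): finger opening in m; f_grip is the grip in N (None keeps the last); returns when the fingers have stopped.
- manip.hold(seconds).
- manip.solve_ik(position, orientation): joint angles nearest the present ones, or None.
- manip.camera(name): name is "side" or "top" or "wrist"; returns a dict with "image" (480x640x3 uint8, red, green, blue), "fx", "fy", "cx", "cy" (pixels), "cam_to_world" (4x4, takes a point from camera to world coordinates); the wrist camera has in their place "mount" (4x4, takes a point from camera to tool coordinates, whose origin is the TCP and whose axes are the flange's). Camera axes: x right, y down, z forward; pixel columns grow to the right and rows downward; lengths in m; the calibration is good to about 2 mm. A picture is of the moment at which its call begins: read the wrist's pose just before it. There is no depth.
A pose or a line that the arm cannot do raises manip.IKError and nothing moves.
- manip.sign_off(): hands the job in; it is judged then, once.
Readings, each from a call of its own:
- manip.get_time(): time.
- manip.get_joint_positions(): joint angles.
- manip.get_joint_vel(): joint speeds.
- manip.get_tau(): joint torques, N m.
- manip.get_position(): TCP position.
- manip.get_ee_rot(): TCP orientation.
- manip.get_contact_force(): force on the tool from outside, world axes, zero at the start.
- manip.get_torque(): the same for the moment, N m.
- manip.get_width(): finger opening in m.
- manip.get_grip_force(): force on a finger pad.
Only numpy, scipy, OpenCV 4.12 (cv2) and the standard library are available. Lean on these libraries where they do the work, as an engineer would, in place of code of your own. Each camera call takes 0.05 s, during which the arm holds its last target. There are 200 camera calls.

## Working session

There is one attempt and no reset: what is moved stays moved. The work goes in short steps, each a Python script; the robot and the scene stay as the last script left them, time stands still between calls to the robot, and variables do not carry over. Pictures are saved under pics/ and viewed, at most 10 in all, crops included, and the job is handed in when it is done.

```bash
mkdir -p pics
python3 - <<'E'
from rig import manip
import cv2,numpy as np
for n in("top","side"):
    c=manip.camera(n); cv2.imwrite(f"pics/{n}.png",c["image"][:,:,::-1]); print(n,c["fx"],c["cx"],c["cy"],c["cam_to_world"].round(3).tolist())
c=manip.camera("wrist");print(c["mount"].round(4).tolist(),c["fx"])
print(manip.get_position(),manip.get_ee_rot(),manip.get_time())
E
```

```text
top 496.4297959531824 327.2963370662275 238.67146955115066 [[0.001, -0.996, 0.088, 0.484], [-1.0, -0.002, -0.008, 0.005], [0.009, -0.088, -0.996, 1.11], [0.0, 0.0, 0.0, 1.0]]
side 569.885027835442 316.0318052200492 243.6682567716748 [[0.994, -0.059, 0.089, 0.453], [-0.106, -0.593, 0.798, -1.106], [0.006, -0.803, -0.596, 0.899], [0.0, 0.0, 0.0, 1.0]]
[[0.0003, -0.9457, -0.3251, 0.083], [1.0, -0.0001, 0.0012, 0.0002], [-0.0012, -0.3251, 0.9457, -0.1202], [0.0, 0.0, 0.0, 1.0]] 339.5390448888478
[ 0.24658073 -0.5738824   0.25273481] [-3.07604030e+00 -6.32780857e-01  3.67315639e-04] 0.15
```

View pics/top.png

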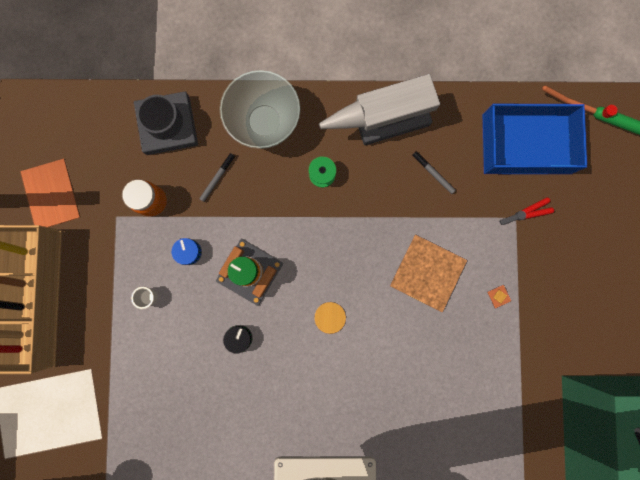

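View pics/side.png

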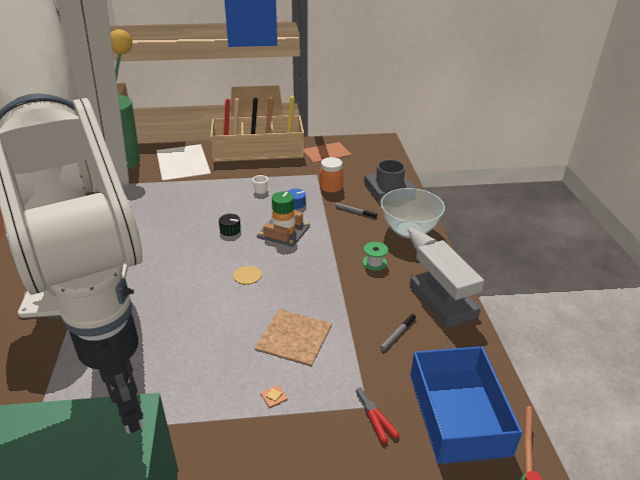

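The top view shows the green cap on the jar at about (242,271), with its white mark towards the upper left, and the cork pad at about (429,273). The spool is at (322,172). In the side view the cap top is at about (283,198) and the pad at about (294,337). I'll make an enlarged crop of both.

Run:
```python
import cv2,numpy as np
t=cv2.imread("pics/top.png");s=cv2.imread("pics/side.png")
a=cv2.resize(t[240:310,205:285],None,fx=5,fy=5,interpolation=2); b=cv2.resize(s[180:250,250:330],None,fx=5,fy=5,interpolation=2)
cv2.imwrite("pics/crop1.png",np.hstack([a,b]))
def pad(im,x0,y0,x1,y1):
    h=cv2.cvtColor(im,cv2.COLOR_BGR2HSV); m=cv2.inRange(h,(5,80,60),(25,255,255)); k=np.zeros_like(m);k[y0:y1,x0:x1]=m[y0:y1,x0:x1]
    c=max(cv2.findContours(k,0,2)[0],key=cv2.contourArea); return cv2.approxPolyDP(c,8,True)[:,0]
print(pad(t,380,225,475,320).tolist(),pad(s,250,300,340,370).tolist())
```

```text
[[414, 235], [390, 285], [442, 311], [466, 260]] [[279, 309], [255, 349], [311, 365], [331, 324]]
```

View pics/crop1.png

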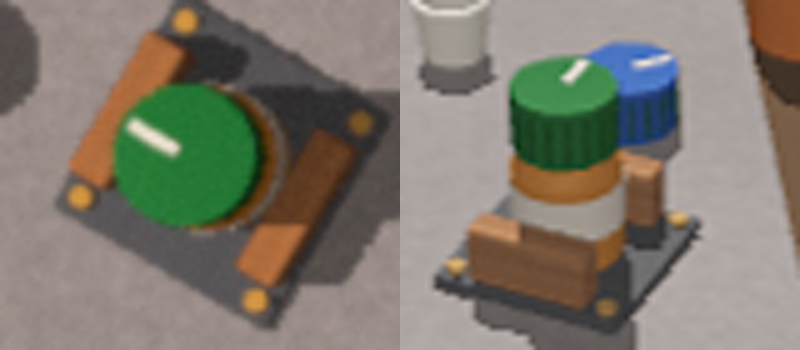

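The crop puts the top-view cap disc centre at (242.2,271.0), with the mark pointing up-left. The side-view top ellipse centre is at (282.8,197.6).

```bash
cat > h.py <<'E'
from rig import manip
import numpy as np,cv2
from scipy.spatial.transform import Rotation as R
def ray(c,px,T=None):
    T=c["cam_to_world"] if T is None else T
    d=np.array([(px[0]-c["cx"])/c["fx"],(px[1]-c["cy"])/c["fy"],1.]);d=T[:3,:3]@d
    return T[:3,3],d/np.linalg.norm(d)
def tri(rays):
    A=0;b=0
    for o,d in rays:
        P=np.eye(3)-np.outer(d,d);A=A+P;b=b+P@o
    p=np.linalg.solve(A,b);return p,[float(np.linalg.norm((np.eye(3)-np.outer(d,d))@(p-o))) for o,d in rays]
def ori(yaw): return (R.from_euler('z',yaw)*R.from_euler('x',np.pi)).as_rotvec()
def yaw(): # yaw of tool x axis
    x=R.from_rotvec(manip.get_ee_rot()).as_matrix()[:,0];return np.arctan2(x[1],x[0])
def wrist():
    p=manip.get_position();M=R.from_rotvec(manip.get_ee_rot()).as_matrix();T=np.eye(4);T[:3,:3]=M;T[:3,3]=p
    c=manip.camera("wrist");return c,T@c["mount"]
E
python3 - <<'E'
from h import *
t=manip.camera("top");s=manip.camera("side")
print("cap",tri([ray(t,(242.2,271)),ray(s,(282.8,197.6))]))
a=[[414,235],[390,285],[442,311],[466,260]];b=[[279,309],[255,349],[311,365],[331,324]]
P=[]
for u,v in zip(a,b):
    p,e=tri([ray(t,u),ray(s,v)]);P.append(p);print("pad",p,e)
print(np.mean(P,0))
o,d=ray(t,(230.5,264.5));print("mark tip",o+d*(.111-o[2])/d[2])
o,d=ray(t,(240.5,270.5));print("mark in",o+d*(.111-o[2])/d[2])
print(yaw(),manip.get_joint_positions())
x=[.44,.17,.25]
for y in np.arange(-3,3.1,.5):
    q=manip.solve_ik(x,ori(y));print(round(y,2),None if q is None else np.round(q,3))
E
```

```text
cap (array([0.50692628, 0.1686937 , 0.10406697]), [0.00034952845508747984, 0.0003495284550872907])
pad [ 0.53028955 -0.19159377  0.05250532] [0.055605831040663675, 0.055605831040663835]
pad [ 0.44669189 -0.15943767 -0.10799855] [0.0318795611421015, 0.03187956114210151]
pad [ 0.47784903 -0.27518498 -0.03820709] [0.05869165034675235, 0.05869165034675236]
pad [ 0.55312889 -0.29176441  0.08805925] [0.022137993720664443, 0.022137993720664648]
[ 0.50198984 -0.22949521 -0.00141027]
mark tip [0.52010341 0.19122867 0.111     ]
mark in [0.50811197 0.17098044 0.111     ]
0.40576526847057237 [-1.18401260e+00  4.23445519e-01  1.63026982e+00  2.13208848e-06
  1.08858708e+00 -1.89825338e-02]
-3.0 [ 0.343  0.201  1.962  0.     0.978 -1.369]
-2.5 [ 0.343  0.201  1.962  0.     0.978 -1.869]
-2.0 [ 0.343  0.201  1.962  0.     0.978 -2.369]
-1.5 None
-1.0 None
-0.5 [0.343 0.201 1.962 0.    0.978 2.414]
0.0 [ 0.343  0.201  1.962 -0.     0.978  1.914]
0.5 [0.343 0.201 1.962 0.    0.978 1.414]
1.0 [ 0.343  0.201  1.962 -0.     0.978  0.914]
1.5 [ 0.343  0.201  1.962 -0.     0.978  0.414]
2.0 [ 0.343  0.201  1.962 -0.     0.978 -0.086]
2.5 [ 0.343  0.201  1.962 -0.     0.978 -0.586]
3.0 [ 0.343  0.201  1.962  0.     0.978 -1.086]
```

Run:
```python
from h import *
t=manip.camera("top");s=manip.camera("side")
a=[[414,235],[390,285],[442,311],[466,260]];b=[[331,324],[279,309],[255,349],[311,365]]
P=[]
for u,v in zip(a,b):
    p,e=tri([ray(t,u),ray(s,v)]);P.append(p);print("pad",p.round(3),e[0])
print("pad centre",np.mean(P,0))
ims=[]
import pickle;D=[]
for i,y in enumerate((2.74,-.4)):
    manip.move_to([.506,.169,.25],ori(y)) ; manip.hold(.2)
    c,T=wrist();D.append((c,T));ims.append(c["image"][:,:,::-1])
pickle.dump(D,open("w.pkl","wb"))
cv2.imwrite("pics/w.png",cv2.resize(np.hstack(ims),(800,300)))
def cropc(c,T):
    p=np.linalg.inv(T)@[.506,.169,.111,1];return int(c["fx"]*p[0]/p[2]+c["cx"]),int(c["fy"]*p[1]/p[2]+c["cy"])
cs=[]
for (c,T),im in zip(D,ims):
    u,v=cropc(c,T);print(u,v);cs.append(cv2.resize(np.ascontiguousarray(im)[v-70:v+70,u-70:u+70],(400,400),interpolation=2))
cv2.imwrite("pics/wc.png",np.hstack(cs));print(manip.get_time())
```

```text
pad [ 0.59  -0.2   -0.004] 0.0011393821226701115
pad [ 0.478 -0.144  0.   ] 0.0014354420136726293
pad [ 0.42  -0.259 -0.002] 0.001365630606433946
pad [ 0.534 -0.316 -0.002] 0.0012225567097091054
pad centre [ 0.50554187 -0.22962011 -0.0020885 ]
322 233
319 233
6.275
```

View pics/wc.png

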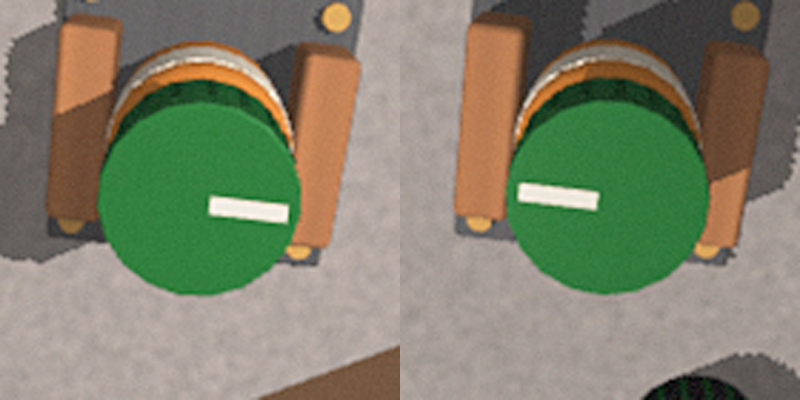

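Both wrist crops show the green cap clearly. Its disc centre is at crop (200,198) in the left one, pixel (322.0,232.3), and (208,196.5) in the right one, pixel (321.8,231.8). Next I'll triangulate, then grip softly at two yaws to centre by feel.

Run:
```python
from h import *
import pickle
D=pickle.load(open("w.pkl","rb"))
p,e=tri([ray(D[0][0],(322.0,232.3),D[0][1]),ray(D[1][0],(321.8,231.8),D[1][1])]);print(p,e)
c=p[:2]
f0=manip.get_contact_force();print("f0",f0,manip.get_torque())
manip.move_to([c[0],c[1],.19],ori(1.07))
manip.servo_line([c[0],c[1],.100],rate=.1)
print("f",manip.get_contact_force(),manip.get_torque())
manip.command_gripper(.050,20); manip.hold(.2)
yv=R.from_rotvec(manip.get_ee_rot()).as_matrix()[:,1]
f=manip.get_contact_force()
print("closed",manip.get_width(),manip.get_grip_force(),f,"along y",f@yv,manip.get_position(),manip.get_torque(),yv,manip.get_time())
```

```text
[0.50574484 0.16794063 0.10701702] [0.0005281810734919961, 0.0005281810734919686]
f0 [-0.30825952  0.55796105 -0.27854249] [0.02908402 0.04961428 0.03061409]
f [ 0.13863387 -0.13849431  0.21568881] [-0.04997365  0.03276176 -0.01233471]
closed 0.05761414504042459 20.88428088929504 [-1.79498243 -0.79967735  5.98826206] along y -1.1865623910019274 [0.50609877 0.16805274 0.10068189] [-0.05119567  0.1902212   0.05006514] [ 8.77198293e-01 -4.80127793e-01  6.75623471e-04] 9.225
```

Run:
```python
from h import *
p0=manip.get_position(); 
manip.command_gripper(.085); 
manip.servo_line([.5058,.1680,.1005],ori(-.5),rate=.1) if 0 else manip.move_to([.5058,.1680,.100],ori(-.5))
manip.command_gripper(.050,20); manip.hold(.2)
def rep(s):
    yv=R.from_rotvec(manip.get_ee_rot()).as_matrix()[:,1];f=manip.get_contact_force()
    print(s,manip.get_width(),manip.get_grip_force(),f,"y",f@yv,manip.get_position(),manip.get_torque(),manip.get_tau()[5],manip.get_joint_positions()[5],manip.get_time())
rep("20N"); manip.command_gripper(.050,110); manip.hold(.2); rep("110N")
```

```text
20N 0.05723683231454987 21.173865795135498 [-1.90487235  0.17894288  4.95945804] y 0.755574173116255 [0.50585559 0.16801985 0.10016546] [-0.08515088  0.18574724 -0.02928126] 0.007930858118925244 2.369090769982074 11.5833
110N 0.05583590362886043 114.65597243957518 [-2.02653968 -0.21510249  9.10030631] y 1.157480197821494 [0.50596773 0.16804354 0.10066736] [-0.12572594  0.50624932  0.03236348] -0.004889824194833636 2.3691378285335154 12.0
```

```bash
cat >> h.py <<'E'
def rep(s):
    yv=R.from_rotvec(manip.get_ee_rot()).as_matrix()[:,1];f=manip.get_contact_force()
    print(s,"w%.4f g%.1f"%(manip.get_width(),manip.get_grip_force()),f.round(2),"y%.2f"%(f@yv),manip.get_position().round(4),manip.get_torque().round(3),"tau %.3f q %.4f t %.2f"%(manip.get_tau()[5],manip.get_joint_positions()[5],manip.get_time()))
E
python3 - <<'E'
from h import *
q=manip.get_joint_positions()
for d in (.12,.3,.6):
    a=q.copy();a[5]-=d;manip.set_joints(a);rep(d)
manip.hold(.2)
manip.command_gripper(.05,30);manip.hold(.2);rep("30N")
c=manip.camera("top");cv2.imwrite("pics/t2.png",cv2.resize(c["image"][:,:,::-1][240:310,205:285],None,fx=5,fy=5,interpolation=2))
E
```

```text
0.12 w0.0553 g116.0 [ 0.08 -0.81  2.05] y0.72 [0.5063 0.1681 0.1007] [-0.098 -0.161 -0.023] tau -0.421 q 2.2521 t 12.25
0.3 w0.0554 g117.9 [5.92 1.85 2.66] y-3.03 [0.5073 0.1685 0.1011] [ 0.347 -0.711 -0.132] tau -0.542 q 2.0751 t 12.54
0.6 w0.0552 g118.0 [-0.87  8.66  4.72] y-8.71 [0.5053 0.1692 0.1008] [1.501 0.342 0.152] tau -0.027 q 1.7734 t 12.93
30N w0.0552 g118.0 [-2.2   9.44  4.21] y-9.61 [0.5053 0.1692 0.1008] [1.483 0.267 0.137] tau 0.142 q 1.7738 t 13.55
```

Run:
```python
from h import *
c=manip.camera("wrist")["image"][:,:,::-1];s=manip.camera("side")["image"][:,:,::-1]
cv2.imwrite("pics/ws.png",np.hstack([cv2.resize(np.ascontiguousarray(c)[240:,200:440],(400,400)),cv2.resize(np.ascontiguousarray(s)[150:250,230:330],(400,400),interpolation=2)]))
manip.hold(.3);rep("")
```

```text
w0.0550 g118.0 [-0.63  8.46  4.16] y-8.49 [0.5053 0.1692 0.1008] [1.451 0.289 0.079] tau 0.142 q 1.7738 t 14.00
```

View pics/ws.png

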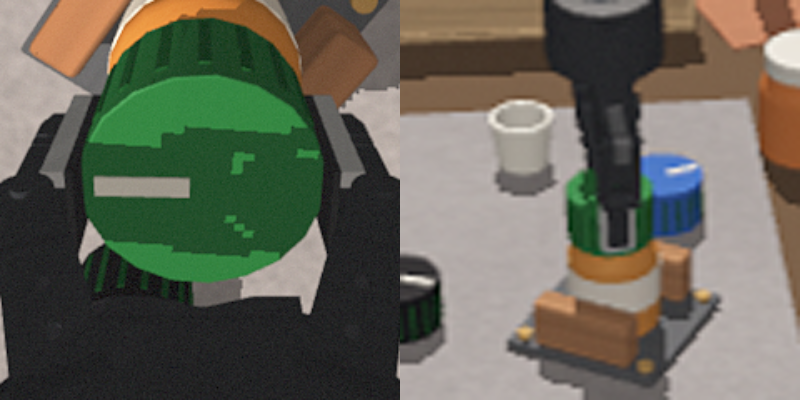

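The wrist view shows the mark still pointing left in the tool frame, crop (95–190,187). So the cap has turned with the gripper by about 0.6 rad and is loose. The tool is about 1.3 mm off centre, so I'll regrip softly on centre, then creep round to the stop.

Run:
```python
from h import *
y=yaw();print("yaw",y)
manip.command_gripper(.085)
manip.move_to([.5058,.1680,.100],ori(y));manip.hold(.1);rep("open")
q=manip.solve_ik([.5058,.1680,.100],ori(y))
manip.command_gripper(.05,25);manip.hold(.2);rep("25N")
T0=manip.get_time();L=[]
a=np.array(q,float)
for i in range(12):
    a[5]-=.04;manip.set_joints(a);L.append((round(a[5],3),round(manip.get_tau()[5],3),round(manip.get_torque()[2],3)))
    if i>2 and abs(L[-1][1]-np.median([l[1] for l in L[:-1]]))>.25: print("STOP?");break
print(L);rep("end");print(manip.get_time()-T0)
```

```text
yaw 0.09527497227592711
open w0.0849 g0.0 [ 0.53 -0.06 -0.02] y0.11 [0.5058 0.1679 0.1   ] [-0.018  0.009 -0.053] tau 0.005 q 1.7740 t 14.76
25N w0.0574 g26.6 [-2.05  4.79  1.87] y-4.97 [0.5056 0.1687 0.1002] [0.78  0.345 0.13 ] tau 0.050 q 1.7739 t 15.32
[(np.float64(1.734), np.float64(-0.059), np.float64(0.062)), (np.float64(1.694), np.float64(-0.076), np.float64(0.015)), (np.float64(1.654), np.float64(-0.131), np.float64(-0.029)), (np.float64(1.614), np.float64(-0.133), np.float64(-0.027)), (np.float64(1.574), np.float64(-0.116), np.float64(-0.008)), (np.float64(1.534), np.float64(-0.115), np.float64(-0.023)), (np.float64(1.494), np.float64(-0.114), np.float64(-0.025)), (np.float64(1.454), np.float64(-0.113), np.float64(-0.048)), (np.float64(1.414), np.float64(-0.112), np.float64(-0.029)), (np.float64(1.374), np.float64(-0.112), np.float64(-0.006)), (np.float64(1.334), np.float64(-0.111), np.float64(-0.037)), (np.float64(1.294), np.float64(-0.111), np.float64(-0.057))]
end w0.0574 g26.6 [-0.23 -1.04  5.02] y0.75 [0.5057 0.1675 0.1001] [-0.292  0.08  -0.057] tau -0.111 q 1.2952 t 18.32
3.0
```

Run:
```python
from h import *
a=manip.get_joint_positions();a=np.array(manip.solve_ik([.5058,.1680,.100],ori(yaw())));L=[];a[5]=1.294
while a[5]>2.369-2.6:
    a[5]-=.02;manip.set_joints(a);t=manip.get_tau()[5];L.append((float(round(a[5],3)),float(round(t,3))))
    if t<-.29: print("STOP");break
print(L[-12:]);rep("end")
```

```text
STOP
[(0.254, -0.087), (0.234, -0.091), (0.214, -0.088), (0.194, -0.088), (0.174, -0.09), (0.154, -0.091), (0.134, -0.089), (0.114, -0.092), (0.094, -0.125), (0.074, -0.197), (0.054, -0.283), (0.034, -0.377)]
end w0.0575 g26.5 [ 0.35 -1.22  5.43] y0.03 [0.5061 0.1683 0.1001] [-0.055 -0.287 -0.348] tau -0.377 q 0.0362 t 34.08
```

The torque rises from first touch at q6 ≈ 0.10, after about 2.27 rad of turn. I'll back off slightly and lift while watching the force.

Run:
```python
from h import *
a=np.array(manip.solve_ik([.5058,.1680,.100],ori(yaw())));a[5]=.08
manip.set_joints(a);manip.hold(.1);rep("back")
p=manip.get_position();ok=True
for dz in (.001,.002,.003,.0045,.006,.009):
    manip.servo_line([.5058,.1680,.100+dz],rate=.02);f=manip.get_contact_force();print(dz,f.round(2),manip.get_position()[2])
    if f[2]<-8: ok=False;manip.servo_line([.5058,.1680,.100],rate=.02);print("CAUGHT");break
if ok: manip.servo_line([.5058,.1680,.14],rate=.06);manip.servo_line([.5058,.1680,.20],rate=.12)
rep("end")
c,T=wrist();cv2.imwrite("pics/w3.png",c["image"][:,:,::-1])
```

```text
back w0.0573 g26.5 [ 0.37 -1.23  5.39] y0.11 [0.506  0.1683 0.1001] [ 0.031 -0.214 -0.137] tau -0.096 q 0.0819 t 34.42
0.001 [ 3.56  1.05 -2.12] 0.1007740746895352
0.002 [ 4.93  2.59 -4.24] 0.1018471005235496
0.003 [ 3.93  2.57 -5.67] 0.10292082985560128
0.0045 [ 3.7   3.06 -2.93] 0.1045668314923958
0.006 [ 1.7  -0.45  2.8 ] 0.1062415257401821
0.009 [1.43 0.87 1.63] 0.10910186629222675
end w0.0571 g28.9 [-0.33 -0.22 -1.28] y-0.37 [0.5054 0.1679 0.1996] [-0.039  0.03  -0.032] tau -0.000 q 0.0800 t 37.29
```

View pics/w3.png

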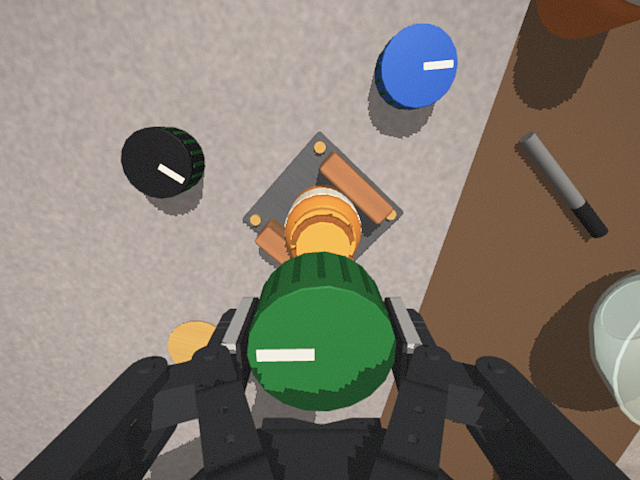

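The cap is off and held level in the fingers, with its mark at (285,355); the open neck shows at (323,235). Next I'll carry it to the pad.

Run:
```python
from h import *
x,y=.5055,-.2296
manip.servo_line([x,y,.20],rate=.15);manip.hold(.2)
manip.servo_line([x,y,.042],rate=.1);manip.hold(.2);rep("near");f0=manip.get_contact_force()[2]
z=.042
while z>.0275:
    z-=.001;manip.servo_line([x,y,z],rate=.02)
    if manip.get_contact_force()[2]-f0>4: break
manip.hold(.2);rep("touch z%.4f"%z)
c=manip.camera("side");cv2.imwrite("pics/s4.png",cv2.resize(c["image"][:,:,::-1][270:390,220:380],(800,600),interpolation=2))
```

```text
near w0.0570 g28.9 [ 0.17 -0.28 -0.75] y0.10 [ 0.5057 -0.2297  0.0424] [-0.008 -0.044  0.023] tau -0.000 q -0.6661 t 42.27
touch z0.0310 w0.0573 g29.1 [-2.52  0.    5.72] y-2.46 [ 0.5056 -0.2297  0.0314] [ 0.081  0.117 -0.017] tau 0.016 q -0.6662 t 45.23
```

View pics/s4.png

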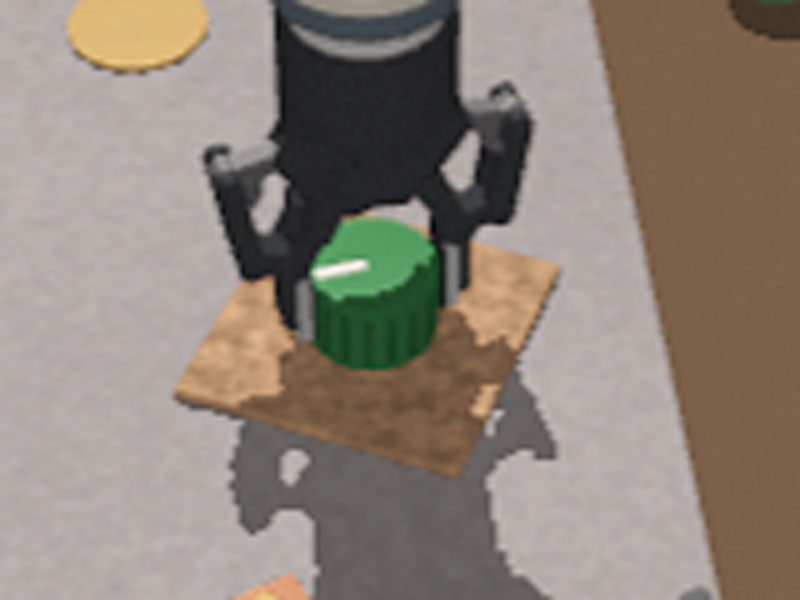

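The cap stands upright on the pad near its centre: cap at about (375,300) in the crop, pad corners around it. I'll release and retreat.

Run:
```python
from h import *
manip.command_gripper(.085);manip.hold(.2)
x,y=.5055,-.2296
manip.servo_line([x,y,.10],rate=.1);manip.servo_line([x,y,.25],rate=.2)
manip.hold(.3);rep("up")
a=manip.camera("wrist")["image"];b=manip.camera("top")["image"]
cv2.imwrite("pics/f.png",cv2.resize(np.hstack([a,b])[:,:,::-1],(800,300)))
```

```text
up w0.0848 g0.0 [-0.92  0.81  0.15] y-0.72 [ 0.5052 -0.2294  0.2491] [ 0.016 -0.034 -0.011] tau -0.000 q -0.6661 t 47.91
```

View pics/f.png

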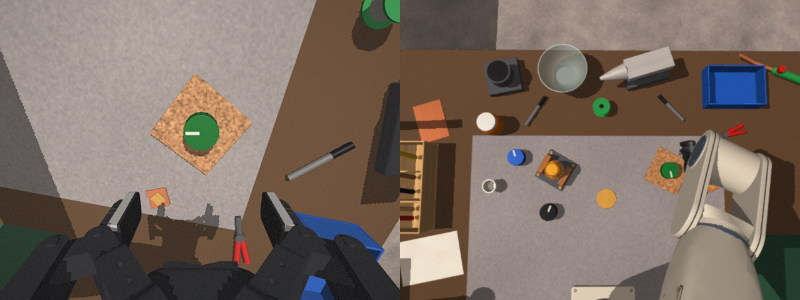

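The cap lies right way up in the middle of the cork pad, at (200,130) in the wrist view. The jar is open and the bystanders have not moved.

```bash
python3 -c "
from rig import manip
print(manip.sign_off())"
```

```text
the job is handed in; nothing more can be done
None
```

The green cap was broken loose, turned to its stop, lifted off and set down right way up on the middle of the cork pad, and the job is handed in; the sign-off returned no verdict.

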